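# Clear the tube-cutting jig and index its length stop

### The arm

A 6-joint arm with a two-finger parallel gripper is mounted at the origin on a cart in front of the work surface, level with it; the furniture and walls round the work are solid. World frame = base frame: x ahead of the robot, y to its left, z up, the work surface at z = 0. Lengths are in m, angles in rad, forces in N, time in s.
With the tool pointing down it reaches from about 0.35 to 0.775 m from the base axis. Payload 5.5 kg.
Tool frame: the origin (TCP) lies midway between the tips of the shut fingers; the grasp point (between the pads) lies 19 mm behind it; z points along the fingers, x is the direction in which the jaws open and shut, and the axes are right-handed (so a half turn about z gives the same grasp; the last joint's range is limited). The gripper opens to 85 mm and grips with 20 to 120 N. Pads are 22 mm wide; open, the fingers measure 114 mm over their backs; the gripper's body (76 mm by 85 mm) begins 54 mm behind the grasp point. The pads swing forward as they close: fully open they stand 13 mm farther back than shut.
Start: joints at [1.121, 0.313, 0.046, 1.304, 0, 1.431], TCP at [0.175, 0.548, 0.231] pointing down, gripper open.
Joint ranges: [-2.76, 2.76], [-0.86, 1.69], [-1.03, 1.26], [-2.2, 2.34], [-1.47, 1.5], [-3.14, 3.14]. Speed limits (rad/s): [2.57, 2.57, 3.14, 3.14, 3.14, 3.14].

### API

Orientations are given as a unit quaternion [w, x, y, z].
In Python, from workcell import env gives the robot as it stands.
- The arm moves only by the tool servo_tool, never from a script. Its argument "targets" is a list of rows, each an object with "xyz": the shift along the tool's x, y, z in m, a list of three; "twist": the turn, a rotation vector about the tool's x, y, z in rad, a list of three; "jaw": the opening, from 0 (shut) to 1 (fully open). A call has 1 to 12 rows; each row is the pose to reach, as a shift and turn from the pose commanded when the call began, along the tool's axes at that moment; what a row does not reach only later rows make up. A row lasts 1/12 s, in which the tool goes at most 41.7 mm and 7.16 degrees, less where a joint would pass 70% of its speed; a pose out of reach is approached as far as the arm can. A call with a gripper value outside its range is refused whole. The fingers move at their own pace and stop on an object; "squeeze" is the grip in N (left out, the last holds). Time passes only in rows, so rows that repeat a pose let the fingers close. It gives the time, the measured TCP pose, the force and the opening at its end, in the units of the state.
- env.get_state(): the state, without advancing time (a new reading comes with each control period).
- env.read_camera(name): name is "scene" or "top" or "wrist"; returns a dict with "color" (400x640x3 uint8, red, green, blue), "depth" (400x640 float32, m along the optical axis (not along the pixel's ray), 0 where there is no reading), "fx", "fy", "cx", "cy" (pixels), "eye" and "attitude" of the camera in the world. Camera axes: x right, y down, z forward; pixel columns grow to the right and rows downward; lengths in m; the calibration is good to about 2 mm. A picture is of the moment at which its call begins.
- env.hand_in(): hands the job in, once; it reports no verdict.
The state is a dict: "clock": time; "joint_pos": joint angles; "qvel": joint speeds; "tau": joint torques, N m; "tcp_pos": TCP position; "orientation": TCP orientation; "wrist_force": force on the tool from outside, world axes, zero at the start; "ft_torque": the same for the moment, N m; "finger_gap": finger opening in m.
Only numpy, scipy, OpenCV 4.12 (cv2) and the standard library are available. Lean on these libraries where they do the work, as an engineer would, in place of code of your own. Each camera call takes 0.05 s, during which the arm holds its last target. There are 200 camera calls.

### The job

Use the scraper block to push the sawn tube offcuts off the bed of the tube-cutting jig onto the bench (do not touch them with the fingers), and put the block down on the bench clear of the bed. Then pull up the knob of the index pin, slide the length stop one hole towards the saw guide, let the pin into that hole and press it fully home. Finish while still holding the knob pressed home, as the pin springs back a little until I have tightened the clamp screw; leave the other things on the bench alone.

Things in the scene. Friction and masses are not known exactly. Their poses are not given: they have to be found in the camera images.
- jig: Tube-cutting jig, fixed to the bench. Origin: centre of the bed's underside at bench height; y runs along the bed towards the saw guide, x across, z up. Steel bed 56 mm wide (x), 280 mm long (y), 36 mm high, flat top without rims. Four bolting lugs, up to 15 mm high, stick out to x = +-60 mm at y = +-107 to +-137 mm. Offcuts start between stop and guide, y = 0 to 78 mm, x within 24 mm.
- next_hole (a point): Mouth of the next index hole towards the saw guide, at the bed's top (jig x 0, y -30, z 36 mm); hidden under the stop at the start. The 9 mm index holes run along the middle of the bed, 25 mm apart, at jig y = -105, -80, -55 (where the pin starts), -30, ... +70 mm.
- guide_face (a point): Foot of the saw guide's face towards the stop (jig x 0, y 100, z 36 mm). The guide is a slotted steel block 52 mm wide with a round bushing (2 mm proud of the face), on the bed from y = 100 to 130 mm, its top 82 mm above the bench.
- length_stop (a joint): Travel of the length stop along the bed (m): 0 in its starting hole, growing towards the saw guide; the next hole is at 0.025. It slides with about 1 N of friction, and only when the pin is out of its hole.
- stop_top (a point): On the pin's axis at the flat top of the length stop, 62.5 mm above the bench. The stop is a dark steel saddle 70 mm (x) by 56 mm (y); the stop plate on its guide side reaches 32 mm from the pin's axis. A brass collar 5 mm high stands round the pin. A clamp screw (not used here) sticks out of its -x side to 54 mm from the pin's axis, 48 mm above the bench.
- index_pin (a joint): Height of the index pin above home (m), at most 0.022. 0: fully home, 14 mm deep in the bed. Left alone in a hole it rides at about 0.004, still locked; about 2 N pushes it home, and it springs back when let go. Above 0.0145 it is clear and the stop can slide; pulling it takes 5 to 8 N. It enters a hole if within 2 mm of its middle, and its tapered shoulder centres the stop.
- pin_knob: Round knurled steel pull knob of the index pin, upright, 24 mm in diameter, 34 mm tall. Origin: centre of its underside, on the pin's axis: 70 mm above the bench with the pin home, about 74 mm at the start. Rises and slides with the pin. Grip it round its side from above.
- scraper: Scraper block: plain beech block on a steel shoe, 20 mm thick (its x), 90 mm long (its y), 44 mm tall, about 90 g, standing on its shoe. Origin: centre of its underside. Grip it across the 20 mm from above.
- offcut_1: Sawn offcut of brass square tube, 12 x 12 mm and 14 mm long (its y), 12 g, lying loose on the jig's bed at the start. Origin: centre of its underside as built.
- offcut_2: Sawn offcut of brass square tube, 12 x 12 mm and 18 mm long (its y), 12 g, lying loose on the jig's bed at the start. Origin: centre of its underside as built.
- offcut_3: Sawn offcut of brass square tube, 12 x 12 mm and 11 mm long (its y), 12 g, lying loose on the jig's bed at the start. Origin: centre of its underside as built.
- offcut_4: Sawn offcut of brass square tube, 12 x 12 mm and 16 mm long (its y), 12 g, lying loose on the jig's bed at the start. Origin: centre of its underside as built.
- polish_bar: white bar of polishing compound, 22 x 55 x 16 mm, left of the jig. Bystander, not to be moved.
- side_cutter: side cutters with dark handles lying flat, 134 x 45 mm, front left. Bystander, not to be moved.
- screwdriver_small: small yellow screwdriver lying flat, 140 mm long, front left. Bystander, not to be moved.
- loupe: black eye loupe, 34 mm across, 26 mm high, front left. Bystander, not to be moved.
- steel_cup: steel cup, 57 mm across, 54 mm high, right of the vice. Bystander, not to be moved.
Not all that is in view belongs to the job. Several things look just like the scraper: the one meant starts nearest to the robot's base.

How it is judged:
On the way, in this order (a step that is already met when the one before it is completed fails the run):
1. all four offcuts are off the bed and on the bench, the length stop still in its starting hole (z of each of offcut_1, offcut_2, offcut_3, offcut_4 in the frame of jig below 0.028 m and height (world z) of each of offcut_1, offcut_2, offcut_3, offcut_4 above -0.02 m and value of joint length_stop between -0.004 and 0.004 m), for 0.2 s.
2. the index pin is pulled clear of its starting hole (value of joint index_pin above 0.0135 m and value of joint length_stop between -0.006 and 0.006 m), for 0.05 s.
At the end, for the whole second after the job is handed in: The stop is within 1.8 mm of the next hole towards the guide, the pin within 1.8 mm of home and its knob still held or pressed by the fingers (over 1.5 N); all offcuts are off the bed and on the bench; the scraper block is let go and at rest on the bench, off the bed (value of joint length_stop between 0.0232 and 0.0268 m and value of joint index_pin below 0.0018 m and contact force between the fingers and pin_knob above 1.5 N and velocity of joint length_stop below 0.01 m/s and z of each of offcut_1, offcut_2, offcut_3, offcut_4 in the frame of jig below 0.028 m and height (world z) of each of offcut_1, offcut_2, offcut_3, offcut_4 above -0.02 m and height (world z) of scraper between -0.01 and 0.03 m and z of scraper in the frame of jig below 0.03 m and linear speed of scraper below 0.03 m/s and contact force between the fingers and scraper below 0.1 N); the arm keeps its last pose, push and grip.
It fails at once if an offcut is touched with the fingers (contact force between the fingers and offcut_1 above 1 N or contact force between the fingers and offcut_2 above 1 N or contact force between the fingers and offcut_3 above 1 N or contact force between the fingers and offcut_4 above 1 N).
It fails at once if an offcut falls to the floor (height (world z) of any of offcut_1, offcut_2, offcut_3, offcut_4 below -0.1 m).
It fails at once if a bystander is moved more than 30 mm (distance of any of polish_bar, side_cutter, screwdriver_small, loupe, steel_cup from where it was at the start of the episode above 0.03 m).
It also fails if it takes over 61 s, if anything falls off the work surface, if the arm or the gripper's body presses on something with over 40 N, if the wrist force passes 120 N, or if a joint passes its speed limit or range.

## Working session

There is one attempt and no reset: what is moved stays moved. The work goes in short steps, Python scripts to look and compute and a tool call to move; the robot and the scene stay as the last step left them, time stands still between calls to the robot, and variables do not carry over. Pictures are saved under pics/ and viewed, about 8 in all and at most 12, crops included, and the job is handed in when it is done.

Besides the shell and the picture viewer there is one more tool, called after "Request:" by a JSON object that holds its "fn" and its "kwargs", one argument or row to a line. servo_tool: Moves the arm, as the interface text tells. Its arguments: {"type":"object","properties":{"targets":{"type":"array","items":{"type":"object","properties":{"xyz":{"type":"array","items":{"type":"number"}},"twist":{"type":"array","items":{"type":"number"}},"jaw":{"type":"number"}}}},"squeeze":{"type":"number"}},"required":["targets"]}

```bash
mkdir -p pics
cat > h.py <<'E'
import numpy as np, cv2
from scipy.spatial.transform import Rotation as R
from workcell import env
def rot(q): q=np.array(q,float); return R.from_quat(q[[1,2,3,0]]).as_matrix() if q.shape==(4,) else q
def shot(n,name=None):
    c=env.read_camera(n)
    if name: cv2.imwrite(f'pics/{name}.png',c['color'][:,:,::-1]); np.savez(f'pics/{name}.npz',**c)
    return c
def onplane(c,u,v,z):
    d=rot(c['attitude'])@np.array([(u-c['cx'])/c['fx'],(v-c['cy'])/c['fy'],1]); e=np.array(c['eye'])
    return e+d*(z-e[2])/d[2]
def cloud(c):
    v,u=np.mgrid[:400,:640]; d=c['depth']
    p=np.stack([(u-c['cx'])/c['fx']*d,(v-c['cy'])/c['fy']*d,d],-1)
    return p@rot(c['attitude']).T+np.array(c['eye'])
E
python3 - <<'E'
from h import *
print(env.get_state())
for n in('top','scene'):
    c=shot(n,n+'0'); print(n,c['eye'],c['attitude'],c['fx'])
E
```

```text
{'clock': 0.0, 'joint_pos': array([ 1.12139397e+00,  3.14011459e-01,  4.49283314e-02,  1.30360649e+00,
       -1.01759458e-06,  1.43121637e+00]), 'qvel': array([ 0.00051937,  0.00017269,  0.00050074,  0.00123318, -0.00089655,
       -0.00164147]), 'tau': array([ 1.09909910e-03, -4.80632472e+01,  2.98530650e+01,  1.95265812e-02,
        8.81304527e-05,  1.67704997e-05]), 'tcp_pos': array([0.17507358, 0.54713336, 0.23038189]), 'orientation': array([ 4.46721955e-04,  8.07740160e-01,  5.89537902e-01, -8.34612079e-04]), 'wrist_force': array([0.03373538, 0.04228396, 0.48255041]), 'ft_torque': array([0.05959171, 0.02956413, 0.00405191]), 'finger_gap': 0.08500000830346491}
top [0.42792585 0.10316678 1.37640464] [ 0.0335857  -0.69743402  0.71568004 -0.01612045] 460.9482719720204
scene [-0.49499364  0.87575163  0.7500111 ] [ 0.22707782 -0.38476184  0.7685747  -0.45791584] 511.44675341991376
```

View pics/top0.png

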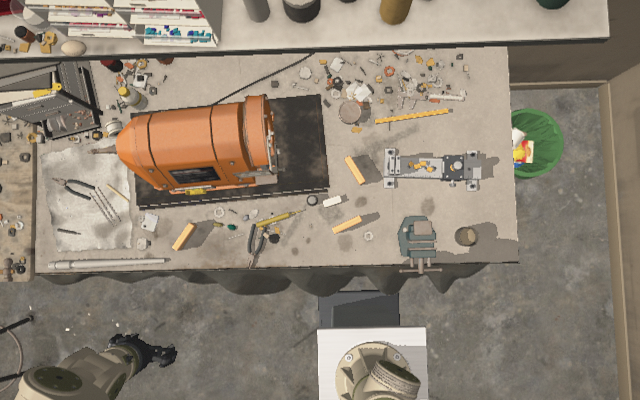

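View pics/scene0.png

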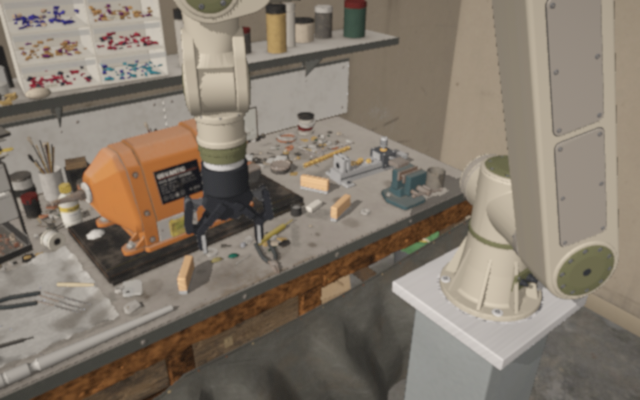

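Top view: three beech blocks at (183,236), (347,225) and (356,169). The one at (347,225) looks nearest to the base (about (373,375)). The jig is at about (385–480,165), with the knob near (458,168).

Run:
```python
from h import *
c=dict(np.load('pics/top0.npz')); P=cloud(c)
im=c['color'][:,:,::-1].copy()
hsv=cv2.cvtColor(im,cv2.COLOR_BGR2HSV)
m=cv2.inRange(hsv,(10,70,120),(25,255,255)); m[:100]=0
for k in cv2.findContours(m,cv2.RETR_EXTERNAL,cv2.CHAIN_APPROX_NONE)[0]:
    if cv2.contourArea(k)>80 :
        (u,v),wh,a=cv2.minAreaRect(k); msk=np.zeros(m.shape,np.uint8); cv2.drawContours(msk,[k],-1,1,-1)
        p=P[(msk>0)]; z=np.median(p[:,2])
        b=[np.round(onplane(c,*q,0.044)[:2],4) for q in cv2.boxPoints(((u,v),wh,a))]
        print('beech',np.round((u,v),1),'z',z.round(3),'ctr',onplane(c,u,v,.044).round(4),'dist',np.hypot(*onplane(c,u,v,.044)[:2]).round(3),b)
# jig heights
for lo,hi in((.030,.042),(.058,.068),(.076,.09),(.1,.12)):
    q=((P[...,2]>lo)&(P[...,2]<hi)); q[:140]=0;q[200:]=0;q[:,:378]=0;q[:,500:]=0
    vv,uu=np.nonzero(q); print(lo,hi,len(uu),uu.min() if len(uu) else'',uu.max() if len(uu) else '',P[q][:,:2].mean(0).round(4))
    if len(uu): 
        r=cv2.minAreaRect(P[q][:,:2].astype(np.float32)); print('   rect',np.round(r[0],4),np.round(r[1],4),r[2])
cv2.imwrite('pics/crop1.png',np.hstack([cv2.resize(im[130:260,320:510],None,fx=4.2,fy=4.2,interpolation=cv2.INTER_CUBIC)]))
```

```text
beech [467. 236.] z 0.031 ctr [ 0.4141 -0.2783  0.044 ] dist 0.499 [array([ 0.4346, -0.2594]), array([ 0.4336, -0.2992]), array([ 0.3937, -0.2972]), array([ 0.3946, -0.2576])]
beech [182.7 236.3] z 0.043 ctr [0.4337 0.5414 0.044 ] dist 0.694 [array([0.4028, 0.5761]), array([0.4772, 0.5249]), array([0.4646, 0.5067]), array([0.3904, 0.5579])]
beech [346.8 224.1] z 0.042 ctr [0.4567 0.0641 0.044 ] dist 0.461 [array([0.449 , 0.1093]), array([0.4843, 0.0273]), array([0.4645, 0.0189]), array([0.4292, 0.1008])]
beech [278.5 219.5] z 0.012 ctr [0.4752 0.2613 0.044 ] dist 0.542 [array([0.4677, 0.3301]), array([0.5073, 0.2003]), array([0.4827, 0.1927]), array([0.4432, 0.3223])]
beech [354.2 169.6] z 0.042 ctr [0.6147 0.0379 0.044 ] dist 0.616 [array([0.6485, 0.0706]), array([0.6607, 0.0487]), array([0.581 , 0.0054]), array([0.5689, 0.0272])]
beech [521.5 151. ] z -0.575 ctr [ 0.6549 -0.446   0.044 ] dist 0.792 [array([ 0.6878, -0.4234]), array([ 0.6863, -0.4721]), array([ 0.6222, -0.4685]), array([ 0.6236, -0.42  ])]
beech [411.4 115.6] z 0.011 ctr [ 0.7687 -0.1335  0.044 ] dist 0.78 [array([ 
[... 313 characters left out ...]
903  0.044 ] dist 0.781 [array([ 0.7973, -0.6761]), array([ 0.7984, -0.7043]), array([-0.0465, -0.7039]), array([-0.0479, -0.677 ])]
beech [255.4 134.7] z 0.265 ctr [0.726 0.325 0.044] dist 0.795 [array([0.8296, 0.3724]), array([0.8355, 0.2977]), array([0.6238, 0.2781]), array([0.6177, 0.3519])]
0.03 0.042 1064 384 480 [ 0.6126 -0.1897]
   rect [ 0.6129 -0.1891] [0.2801 0.0681] 87.30809783935547
0.058 0.068 387 388 463 [ 0.6095 -0.235 ]
   rect [ 0.6083 -0.1647] [0.2156 0.0879] 84.77677154541016
0.076 0.09 184 389 457 [ 0.6201 -0.0861]
   rect [ 0.6188 -0.1529] [0.1884 0.0498] 88.90904998779297
0.1 0.12 62 453 461 [ 0.6103 -0.243 ]
   rect [ 0.6107 -0.2432] [0.0228 0.0213] 0.8486798405647278
```

View pics/crop1.png

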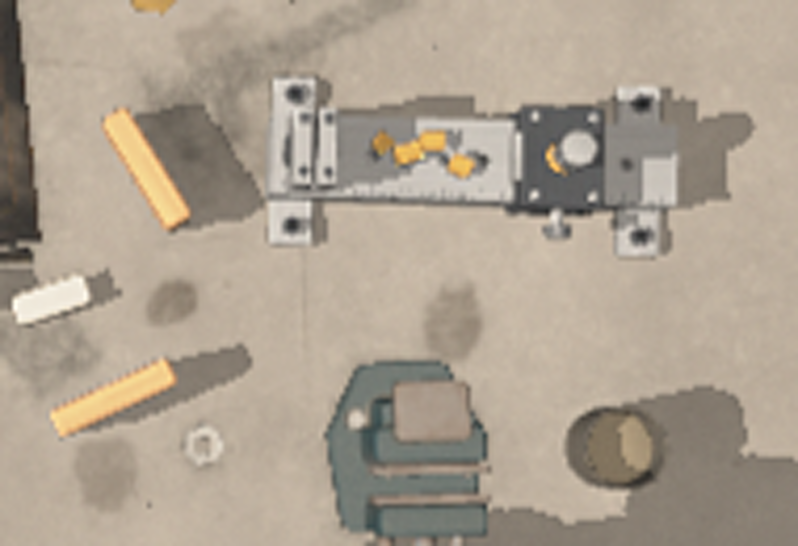

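Three beech blocks: (183,236) at 0.694 m from the base, (354,170) at 0.616 m and (347,224) at 0.461 m. The crop shows the last one at (115,397), and it is the scraper because it lies nearest to the base. The jig runs along world +y, with the guide on the left at crop (300,150). The knob is at crop (580,148), and the offcuts at crop (380–475,130–165).

```bash
cat >> h.py <<'E'
JO=np.array([.6129,-.1885]); JA=np.radians(-2.7)
def jig(x,y): c,s=np.cos(JA),np.sin(JA); return JO+np.array([c*x-s*y,s*x+c*y])
def go(*targets):
    s=env.get_state(); Rm=rot(s['orientation']); p=np.array(s['tcp_pos'])
    tilt=np.degrees(np.arccos(-Rm[2,2])); yaw=np.degrees(np.arctan2(Rm[1,0],Rm[0,0]))
    print('t',round(s['clock'],2),'tcp',p.round(4),'yaw',yaw.round(2),'tilt',tilt.round(2),'gap',round(s['finger_gap'],4),'F',np.round(s['wrist_force'],1))
    for x,y,z,w in targets:
        D=R.from_euler('z',w,degrees=True).as_matrix()@np.diag([1,-1,-1.])
        print((x,y,z,w),'xyz',(Rm.T@(np.array([x,y,z])-p)).round(4),'twist',R.from_matrix(Rm.T@D).as_rotvec().round(4))
E
python3 -c "
from h import *
go((.457,.064,.2,23.3))"
```

```text
t 0.1 tcp [0.1751 0.5472 0.2305] yaw 72.25 tilt 0.09 gap 0.0856 F [ 0.1 -0.1  0.3]
(0.457, 0.064, 0.2, 23.3) xyz [-0.3742  0.4158  0.031 ] twist [5.000e-04 1.600e-03 8.543e-01]
```

Request:
{"fn": "servo_tool", "kwargs": {
  "targets": [
    {"xyz":[-0.374,0.416,0.031],"twist":[0,0.001,0.854],"jaw":1},
    {"xyz":[-0.374,0.416,0.031],"twist":[0,0.001,0.854],"jaw":1},
    {"xyz":[-0.374,0.416,0.031],"twist":[0,0.001,0.854],"jaw":1},
    {"xyz":[-0.374,0.416,0.031],"twist":[0,0.001,0.854],"jaw":1},
    {"xyz":[-0.374,0.416,0.031],"twist":[0,0.001,0.854],"jaw":1},
    {"xyz":[-0.374,0.416,0.031],"twist":[0,0.001,0.854],"jaw":1},
    {"xyz":[-0.374,0.416,0.031],"twist":[0,0.001,0.854],"jaw":1},
    {"xyz":[-0.374,0.416,0.031],"twist":[0,0.001,0.854],"jaw":1},
    {"xyz":[-0.374,0.416,0.031],"twist":[0,0.001,0.854],"jaw":1},
    {"xyz":[-0.374,0.416,0.031],"twist":[0,0.001,0.854],"jaw":1},
    {"xyz":[-0.374,0.416,0.031],"twist":[0,0.001,0.854],"jaw":1},
    {"xyz":[-0.374,0.416,0.031],"twist":[0,0.001,0.854],"jaw":1}
  ]
}}

```text
clock: 1.1
tcp_pos: [0.4275, 0.1146, 0.2034]
orientation: [-0.0, 0.979, 0.202, 0.0]
wrist_force: [0.8, 0.5, -0.2]
finger_gap: 0.0857
```

```bash
python3 -c "
from h import *
go((.457,.064,.2,23.3),(.457,.064,.12,23.3))"
```

```text
t 1.1 tcp [0.4275 0.1146 0.2034] yaw 23.32 tilt 0.06 gap 0.0857 F [ 0.8  0.5 -0.2]
(0.457, 0.064, 0.2, 23.3) xyz [0.0071 0.0582 0.0034] twist [-0.0006 -0.0009  0.0003]
(0.457, 0.064, 0.12, 23.3) xyz [0.007  0.0582 0.0834] twist [-0.0006 -0.0009  0.0003]
```

Request:
{"fn": "servo_tool", "kwargs": {
  "targets": [
    {"xyz":[0.005,0.04,0.03],"twist":[0,0,0],"jaw":1},
    {"xyz":[0.005,0.045,0.06],"twist":[0,0,0],"jaw":1},
    {"xyz":[0.005,0.045,0.08],"twist":[0,0,0],"jaw":1},
    {"xyz":[0.005,0.045,0.08],"twist":[0,0,0],"jaw":1},
    {"xyz":[0.005,0.045,0.08],"twist":[0,0,0],"jaw":1}
  ]
}}

```text
clock: 1.52
tcp_pos: [0.4482, 0.0771, 0.1227]
orientation: [-0.001, 0.979, 0.202, -0.001]
wrist_force: [-0.2, 0.4, 1.0]
finger_gap: 0.0855
```

Run:
```python
from h import *
c=shot('wrist','w1'); P=cloud(c)
hsv=cv2.cvtColor(c['color'][:,:,::-1].copy(),cv2.COLOR_BGR2HSV)
m=((cv2.inRange(hsv,(10,70,100),(25,255,255))>0)&(abs(P[...,2]-.044)<.006)).astype(np.uint8)
k=max(cv2.findContours(m,cv2.RETR_EXTERNAL,cv2.CHAIN_APPROX_NONE)[0],key=cv2.contourArea)
w=np.array([onplane(c,*q[0],.044)[:2] for q in k]).astype(np.float32)
r=cv2.minAreaRect(w); print(cv2.boundingRect(k),r,np.round(cv2.boxPoints(r),4))
go((*r[0],.02,23.3))
```

```text
(307, 166, 27, 110) ((0.4535893499851227, 0.06574878096580505), (0.019548730924725533, 0.08768728375434875), 23.582813262939453) [[0.4271 0.102 ]
 [0.4622 0.0217]
 [0.4801 0.0295]
 [0.445  0.1098]]
t 1.57 tcp [0.4494 0.0775 0.1241] yaw 23.33 tilt 0.05 gap 0.0853 F [ 0.4 -0.1 -0.3]
(0.4535893499851227, 0.06574878096580505, 0.02, 23.3) xyz [-0.0008  0.0125  0.104 ] twist [-0.0008 -0.0003  0.0005]
```

View pics/w1.png

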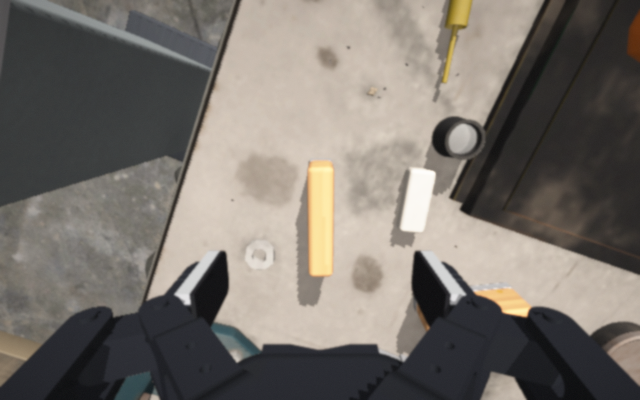

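The wrist view shows the scraper upright at (320,218) between the open fingers. The polish bar at (418,200) is clear.

Request:
{"fn": "servo_tool", "kwargs": {
  "targets": [
    {"xyz":[-0.001,0.012,0.03],"twist":[0,0,0],"jaw":1},
    {"xyz":[-0.001,0.012,0.065],"twist":[0,0,0],"jaw":1},
    {"xyz":[-0.001,0.012,0.09],"twist":[0,0,0],"jaw":1},
    {"xyz":[-0.001,0.012,0.103],"twist":[0,0,0],"jaw":1},
    {"xyz":[-0.001,0.012,0.103],"twist":[0,0,0],"jaw":0.5},
    {"xyz":[-0.001,0.012,0.103],"twist":[0,0,0],"jaw":0.1},
    {"xyz":[-0.001,0.012,0.103],"twist":[0,0,0],"jaw":0},
    {"xyz":[-0.001,0.012,0.103],"twist":[0,0,0],"jaw":0},
    {"xyz":[-0.001,0.012,0.103],"twist":[0,0,0],"jaw":0},
    {"xyz":[-0.001,0.012,0.103],"twist":[0,0,0],"jaw":0}
  ],
  "squeeze": 60
}}

```text
clock: 2.4
tcp_pos: [0.4547, 0.066, 0.0221]
orientation: [0.0, 0.979, 0.202, 0.002]
wrist_force: [-0.4, 0.8, 4.2]
finger_gap: 0.0186
```

Request:
{"fn": "servo_tool", "kwargs": {
  "targets": [
    {"xyz":[0,0,0],"twist":[0,0,0],"jaw":0},
    {"xyz":[0,0,0],"twist":[0,0,0],"jaw":0},
    {"xyz":[0,0,0],"twist":[0,0,0],"jaw":0}
  ]
}}

```text
clock: 2.65
tcp_pos: [0.4547, 0.066, 0.0221]
orientation: [-0.0, 0.979, 0.202, 0.002]
wrist_force: [-2.0, 0.6, 7.3]
finger_gap: 0.019
```

Run:
```python
from h import *
go((.5,.05,.12,-2.7),(*jig(-.045,.038),.12,-2.7))
```

```text
t 2.65 tcp [0.4547 0.066  0.0221] yaw 23.33 tilt 0.2 gap 0.019 F [-2.   0.6  7.3]
(0.5, 0.05, 0.12, -2.7) xyz [ 0.0356  0.0327 -0.0977] twist [-3.000e-04 -3.500e-03  4.543e-01]
(np.float64(0.5697400007536778), np.float64(-0.14842239446951122), 0.12, -2.7) xyz [ 0.0211  0.2426 -0.0977] twist [-3.000e-04 -3.500e-03  4.543e-01]
```

Request:
{"fn": "servo_tool", "kwargs": {
  "targets": [
    {"xyz":[0,0,-0.04],"twist":[0,0,0],"jaw":0},
    {"xyz":[0,0,-0.08],"twist":[0,0,0],"jaw":0},
    {"xyz":[0.01,0.035,-0.098],"twist":[0,0,0.1],"jaw":0},
    {"xyz":[0.014,0.075,-0.098],"twist":[0,0,0.2],"jaw":0},
    {"xyz":[0.017,0.115,-0.098],"twist":[0,0,0.3],"jaw":0},
    {"xyz":[0.02,0.155,-0.098],"twist":[0,0,0.4],"jaw":0},
    {"xyz":[0.021,0.195,-0.098],"twist":[0,0,0.454],"jaw":0},
    {"xyz":[0.021,0.23,-0.098],"twist":[0,0,0.454],"jaw":0},
    {"xyz":[0.021,0.243,-0.098],"twist":[0,0,0.454],"jaw":0},
    {"xyz":[0.021,0.243,-0.098],"twist":[0,0,0.454],"jaw":0},
    {"xyz":[0.021,0.243,-0.098],"twist":[0,0,0.454],"jaw":0},
    {"xyz":[0.021,0.243,-0.098],"twist":[0,0,0.454],"jaw":0}
  ]
}}

```text
clock: 3.65
tcp_pos: [0.568, -0.1478, 0.1184]
orientation: [-0.001, 1.0, -0.023, -0.0]
wrist_force: [0.1, 0.9, -1.6]
finger_gap: 0.0189
```

Run:
```python
from h import *
c=shot('wrist','w2'); P=cloud(c)
t=shot('top','top2')
cv2.imwrite('pics/both2.png',np.vstack([c['color'][:,:,::-1],cv2.resize(t['color'][140:230,370:514,::-1],(640,400),interpolation=cv2.INTER_CUBIC)])[:,:,:][::1])
b=cv2.imread('pics/both2.png'); cv2.imwrite('pics/both2.png',cv2.resize(b,(480,600),interpolation=cv2.INTER_AREA))
hsv=cv2.cvtColor(c['color'][:,:,::-1].copy(),cv2.COLOR_BGR2HSV)
m=cv2.inRange(hsv,(10,70,80),(30,255,255))
def J(p): c_,s=np.cos(JA),np.sin(JA); d=np.array(p[:2])-JO; return np.array([c_*d[0]+s*d[1],-s*d[0]+c_*d[1]])
for k in cv2.findContours(m,cv2.RETR_EXTERNAL,cv2.CHAIN_APPROX_NONE)[0]:
    if cv2.contourArea(k)>60:
        x,y,w,h=cv2.boundingRect(k); q=np.array([J(onplane(c,*a[0],.048)) for a in k])*1000
        print((x,y,w,h),'jig x',q[:,0].min().round(),q[:,0].max().round(),'y',q[:,1].min().round(),q[:,1].max().round())
q=(abs(P[...,2]-.036)<.004); pj=(P[q][:,:2]-JO)@np.array([[np.cos(JA),-np.sin(JA)],[np.sin(JA),np.cos(JA)]]); 
pj=pj[(abs(pj[:,0])<.06)&(pj[:,1]>-.02)&(pj[:,1]<.09)]
for y in np.arange(-.02,.09,.02):
    s=pj[abs(pj[:,1]-y)<.006]; print('bed edge',y.round(3),len(s),np.percentile(s[:,0],[1,99]).round(4) if len(s)>20 else '')
go((*jig(-.045,.038),.0605,-2.7),(*jig(.045,.038),.0605,-2.7))
```

```text
(0, 388, 33, 12) jig x -326.0 -295.0 y -135.0 -123.0
(595, 238, 16, 23) jig x 160.0 169.0 y -0.0 18.0
(362, 233, 24, 27) jig x -15.0 2.0 y 1.0 22.0
(376, 186, 32, 49) jig x -7.0 17.0 y 21.0 57.0
(296, 168, 48, 182) jig x -64.0 -29.0 y -82.0 70.0
(386, 165, 25, 25) jig x -0.0 17.0 y 55.0 72.0
(550, 27, 41, 268) jig x 102.0 150.0 y -29.0 158.0
bed edge -0.02 232 [-0.0008  0.0272]
bed edge 0.0 443 [-0.0174  0.0276]
bed edge 0.02 733 [-0.0275  0.0276]
bed edge 0.04 831 [-0.0272  0.028 ]
bed edge 0.06 937 [-0.027   0.0282]
bed edge 0.08 1320 [-0.0267  0.0283]
t 3.75 tcp [ 0.5682 -0.1474  0.1186] yaw -2.6 tilt 0.08 gap 0.0189 F [-0.3 -0.3 -0.9]
(np.float64(0.5697400007536778), np.float64(-0.14842239446951122), 0.0605, -2.7) xyz [0.0016 0.001  0.0581] twist [-0.0013  0.0001  0.0017]
(np.float64(0.6596400895002551), np.float64(-0.15266197503337905), 0.0605, -2.7) xyz [0.0916 0.0012 0.0581] twist [-0.0013  0.0001  0.0017]
```

View pics/both2.png

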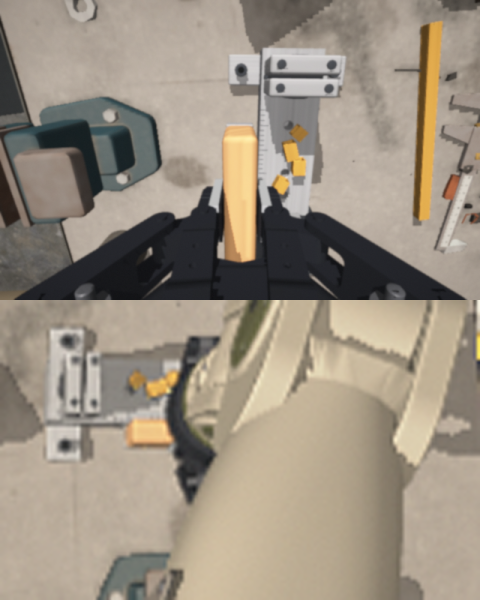

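Both views agree with the jig model. The offcuts lie at jig y 1–72 mm, x −15 to 17 mm (wrist view at (385–410,165–260)). The block is held straight, beside the bed. Next I lower it and sweep towards +x.

Request:
{"fn": "servo_tool", "kwargs": {
  "targets": [
    {"xyz":[0.0,0.001,0.03],"twist":[0,0,0],"jaw":0},
    {"xyz":[0.0,0.001,0.05],"twist":[0,0,0],"jaw":0},
    {"xyz":[0.0,0.001,0.057],"twist":[0,0,0],"jaw":0},
    {"xyz":[0.0,0.001,0.057],"twist":[0,0,0],"jaw":0},
    {"xyz":[0.0,0.001,0.057],"twist":[0,0,0],"jaw":0}
  ]
}}

```text
clock: 4.17
tcp_pos: [0.5688, -0.149, 0.0619]
orientation: [-0.001, 1.0, -0.023, 0.0]
wrist_force: [-0.3, 0.2, -1.3]
finger_gap: 0.0186
```

Request:
{"fn": "servo_tool", "kwargs": {
  "targets": [
    {"xyz":[0.012,0,0],"twist":[0,0,0],"jaw":0},
    {"xyz":[0.022,0,0],"twist":[0,0,0],"jaw":0},
    {"xyz":[0.032,0,0],"twist":[0,0,0],"jaw":0},
    {"xyz":[0.042,0,0],"twist":[0,0,0],"jaw":0},
    {"xyz":[0.052,0,0],"twist":[0,0,0],"jaw":0},
    {"xyz":[0.062,0,0],"twist":[0,0,0],"jaw":0},
    {"xyz":[0.07,0,0],"twist":[0,0,0],"jaw":0},
    {"xyz":[0.078,0,0],"twist":[0,0,0],"jaw":0},
    {"xyz":[0.086,0,0],"twist":[0,0,0],"jaw":0},
    {"xyz":[0.094,0,0],"twist":[0,0,0],"jaw":0},
    {"xyz":[0.094,0,0],"twist":[0,0,0],"jaw":0}
  ]
}}

```text
clock: 5.08
tcp_pos: [0.6646, -0.1545, 0.0621]
orientation: [-0.0, 1.0, -0.023, 0.001]
wrist_force: [-0.1, -0.3, -1.8]
finger_gap: 0.0189
```

Request:
{"fn": "servo_tool", "kwargs": {
  "targets": [
    {"xyz":[0,0,-0.04],"twist":[0,0,0],"jaw":0},
    {"xyz":[0,0,-0.07],"twist":[0,0,0],"jaw":0},
    {"xyz":[-0.04,0,-0.08],"twist":[0,0,0],"jaw":0},
    {"xyz":[-0.075,0,-0.08],"twist":[0,0,0],"jaw":0},
    {"xyz":[-0.075,0,-0.08],"twist":[0,0,0],"jaw":0}
  ]
}}

```text
clock: 5.5
tcp_pos: [0.5793, -0.1486, 0.1405]
orientation: [-0.002, 1.0, -0.024, -0.005]
wrist_force: [-1.9, 0.8, -2.4]
finger_gap: 0.0186
```

Run:
```python
from h import *
c=shot('wrist','w3')
go((.52,-.03,.12,-2.7))
```

```text
t 5.55 tcp [ 0.5829 -0.1495  0.141 ] yaw -2.74 tilt 0.31 gap 0.0186 F [ 0.6 -1.  -1.1]
(0.52, -0.03, 0.12, -2.7) xyz [-0.0684 -0.1163  0.0217] twist [-0.0026  0.0047 -0.0007]
```

View pics/w3.png

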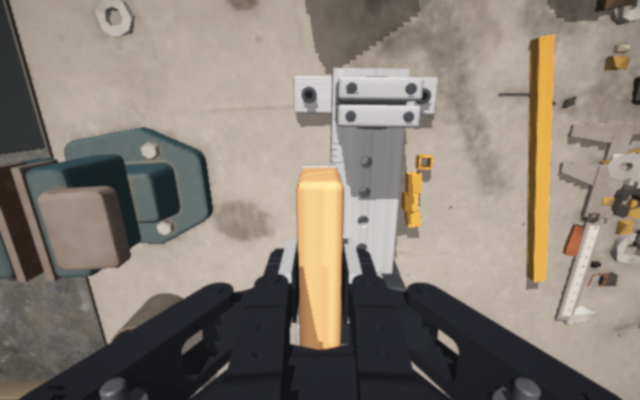

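All four offcuts lie off the far side of the bed, at about (425,162) and (413,180–220), and the bed is clear. Now I put the scraper down on open bench at about (0.52, −0.03).

Request:
{"fn": "servo_tool", "kwargs": {
  "targets": [
    {"xyz":[-0.02,-0.035,0],"twist":[0,0,0],"jaw":0},
    {"xyz":[-0.04,-0.07,0],"twist":[0,0,0],"jaw":0},
    {"xyz":[-0.06,-0.1,0.02],"twist":[0,0,0],"jaw":0},
    {"xyz":[-0.066,-0.117,0.05],"twist":[0,0,0],"jaw":0},
    {"xyz":[-0.066,-0.117,0.085],"twist":[0,0,0],"jaw":0},
    {"xyz":[-0.066,-0.117,0.105],"twist":[0,0,0],"jaw":0},
    {"xyz":[-0.066,-0.117,0.11],"twist":[0,0,0],"jaw":0},
    {"xyz":[-0.066,-0.117,0.11],"twist":[0,0,0],"jaw":0},
    {"xyz":[-0.066,-0.117,0.11],"twist":[0,0,0],"jaw":0}
  ]
}}

```text
clock: 6.3
tcp_pos: [0.5286, -0.0311, 0.0324]
orientation: [-0.0, 1.0, -0.024, 0.001]
wrist_force: [0.0, 1.4, -0.2]
finger_gap: 0.0189
```

Run:
```python
from h import *
go((.52,-.03,.0222,-2.7))
```

```text
t 6.3 tcp [ 0.5286 -0.0311  0.0324] yaw -2.71 tilt 0.11 gap 0.0189 F [ 0.   1.4 -0.2]
(0.52, -0.03, 0.0222, -2.7) xyz [-0.0087 -0.0007  0.0102] twist [-0.0007 -0.0018 -0.0001]
```

Request:
{"fn": "servo_tool", "kwargs": {
  "targets": [
    {"xyz":[-0.009,0,0.006],"twist":[0,0,0],"jaw":0},
    {"xyz":[-0.009,0,0.0105],"twist":[0,0,0],"jaw":0},
    {"xyz":[-0.009,0,0.0105],"twist":[0,0,0],"jaw":0},
    {"xyz":[-0.009,0,0.0105],"twist":[0,0,0],"jaw":0},
    {"xyz":[-0.009,0,0.0105],"twist":[0,0,0],"jaw":0.4},
    {"xyz":[-0.009,0,0.0105],"twist":[0,0,0],"jaw":0.5},
    {"xyz":[-0.009,0,0.0105],"twist":[0,0,0],"jaw":0.6},
    {"xyz":[-0.009,0,0.0105],"twist":[0,0,0],"jaw":0.6},
    {"xyz":[-0.009,0,0.0105],"twist":[0,0,0],"jaw":0.6}
  ]
}}

```text
clock: 7.05
tcp_pos: [0.5187, -0.0304, 0.0212]
orientation: [-0.0, 1.0, -0.024, 0.0]
wrist_force: [0.5, -0.3, -0.4]
finger_gap: 0.0514
```

Request:
{"fn": "servo_tool", "kwargs": {
  "targets": [
    {"xyz":[0,0,-0.04],"twist":[0,0,0],"jaw":0.6},
    {"xyz":[0,0,-0.08],"twist":[0,0,0],"jaw":0.6},
    {"xyz":[0,0,-0.12],"twist":[0,0,0],"jaw":0.7},
    {"xyz":[0,0,-0.15],"twist":[0,0,0],"jaw":0.7},
    {"xyz":[0,0,-0.15],"twist":[0,0,0],"jaw":0.7}
  ]
}}

```text
clock: 7.47
tcp_pos: [0.5223, -0.0312, 0.178]
orientation: [0.001, 1.0, -0.023, 0.006]
wrist_force: [1.0, -0.5, -0.7]
finger_gap: 0.0596
```

Run:
```python
from h import *
c=shot('wrist','w4')
p=jig(-.01,-.055); go((*p,.17,-2.7))
```

```text
t 7.52 tcp [ 0.5211 -0.031   0.175 ] yaw -2.69 tilt 0.49 gap 0.0598 F [-0.4  0.2 -1.2]
(np.float64(0.60032024646135), np.float64(-0.24296787861581193), 0.17, -2.7) xyz [0.089  0.208  0.0059] twist [ 0.0005 -0.0085  0.0002]
```

Request:
{"fn": "servo_tool", "kwargs": {
  "targets": [
    {"xyz":[0.02,0.03,0],"twist":[0,0,0],"jaw":0.8},
    {"xyz":[0.04,0.06,0],"twist":[0,0,0],"jaw":0.8},
    {"xyz":[0.06,0.09,0],"twist":[0,0,0],"jaw":0.8},
    {"xyz":[0.085,0.12,0],"twist":[0,0,0],"jaw":0.8},
    {"xyz":[0.099,0.125,0],"twist":[0,0,0],"jaw":0.8},
    {"xyz":[0.099,0.125,0],"twist":[0,0,0],"jaw":0.8},
    {"xyz":[0.099,0.125,0],"twist":[0,0,0],"jaw":0.8},
    {"xyz":[0.099,0.125,0],"twist":[0,0,0],"jaw":0.8}
  ]
}}

```text
clock: 8.18
tcp_pos: [0.61, -0.159, 0.1696]
orientation: [-0.001, 1.0, -0.023, -0.001]
wrist_force: [0.6, 0.1, -0.5]
finger_gap: 0.0682
```

Run:
```python
from h import *
c=shot('wrist','w5'); t=shot('top','top5'); s=shot('scene','scene5')
a=np.hstack([cv2.resize(c['color'],(400,250)),cv2.resize(t['color'][130:230,340:500],(400,250))])
b=np.hstack([cv2.resize(s['color'][120:220,280:440],(400,250)),0*a[:,:400]])
cv2.imwrite('pics/m5.png',np.vstack([a,b])[:,:,::-1])
for n,k in(('w',c),('t',t),('s',s)):
    P=cloud(k); q=(P[...,2]>.1)&(P[...,2]<.113)&(np.hypot(P[...,0]-.6103,P[...,1]+.2434)<.025)
    vv,uu=np.nonzero(q); print(n,q.sum(),P[q].mean(0).round(4) if q.sum() else '', uu.mean() if q.sum() else '',vv.mean() if q.sum() else '')
p=jig(0,-.055); go((*p,.15,-2.7),(*p,.078,-2.7))
```

```text
w 683 [ 0.6095 -0.2421  0.1054] 323.8272327964861 315.57979502196196
t 0   
s 0   
t 8.33 tcp [ 0.6105 -0.1588  0.171 ] yaw -2.63 tilt 0.07 gap 0.0681 F [-0.   0.8  0.5]
(np.float64(0.6103091452109697), np.float64(-0.24343894312290837), 0.15, -2.7) xyz [0.0037 0.0846 0.0209] twist [-0.0012  0.0002  0.0013]
(np.float64(0.6103091452109697), np.float64(-0.24343894312290837), 0.078, -2.7) xyz [0.0037 0.0847 0.0929] twist [-0.0012  0.0002  0.0013]
```

View pics/m5.png

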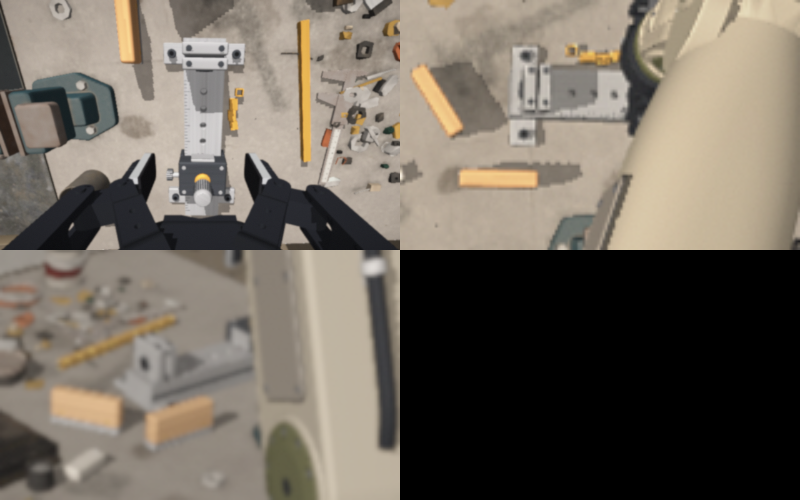

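The montage shows the scraper standing on the bench clear of the bed, next to a decoy, and four offcuts on the bench behind the bed. The knob is at wrist pixel (324,316), which gives (0.610, −0.243). I go down on the knob and grip it.

Request:
{"fn": "servo_tool", "kwargs": {
  "targets": [
    {"xyz":[0.001,0.04,0],"twist":[0,0,0],"jaw":0.8},
    {"xyz":[0.003,0.075,0],"twist":[0,0,0],"jaw":0.8},
    {"xyz":[0.004,0.084,0.02],"twist":[0,0,0],"jaw":0.8},
    {"xyz":[0.004,0.084,0.045],"twist":[0,0,0],"jaw":0.8},
    {"xyz":[0.004,0.084,0.07],"twist":[0,0,0],"jaw":0.8},
    {"xyz":[0.004,0.084,0.085],"twist":[0,0,0],"jaw":0.8},
    {"xyz":[0.004,0.084,0.092],"twist":[0,0,0],"jaw":0.8},
    {"xyz":[0.004,0.084,0.092],"twist":[0,0,0],"jaw":0.8},
    {"xyz":[0.004,0.084,0.092],"twist":[0,0,0],"jaw":0.8}
  ]
}}

```text
clock: 9.08
tcp_pos: [0.6116, -0.2435, 0.0797]
orientation: [-0.0, 1.0, -0.023, 0.001]
wrist_force: [0.4, -1.1, 0.8]
finger_gap: 0.0685
```

Run:
```python
from h import *
p=jig(0,-.055); go((*p,.078,-2.7))
```

```text
t 9.08 tcp [ 0.6116 -0.2435  0.0797] yaw -2.65 tilt 0.07 gap 0.0685 F [ 0.4 -1.1  0.8]
(np.float64(0.6103091452109697), np.float64(-0.24343894312290837), 0.078, -2.7) xyz [-0.0013  0.      0.0017] twist [-0.0007 -0.001   0.0009]
```

Request:
{"fn": "servo_tool", "kwargs": {
  "targets": [
    {"xyz":[-0.001,0,0.001],"twist":[0,0,0],"jaw":0.5},
    {"xyz":[-0.001,0,0.001],"twist":[0,0,0],"jaw":0.3},
    {"xyz":[-0.001,0,0.001],"twist":[0,0,0],"jaw":0},
    {"xyz":[-0.001,0,0.001],"twist":[0,0,0],"jaw":0},
    {"xyz":[-0.001,0,0.001],"twist":[0,0,0],"jaw":0},
    {"xyz":[-0.001,0,0.001],"twist":[0,0,0],"jaw":0},
    {"xyz":[-0.001,0,0.001],"twist":[0,0,0],"jaw":0},
    {"xyz":[-0.001,0,0.001],"twist":[0,0,0],"jaw":0},
    {"xyz":[-0.001,0,0.001],"twist":[0,0,0],"jaw":0}
  ],
  "squeeze": 60
}}

```text
clock: 9.83
tcp_pos: [0.6097, -0.2439, 0.0777]
orientation: [-0.0, 1.0, -0.024, -0.001]
wrist_force: [-4.9, 0.3, 0.4]
finger_gap: 0.0223
```

Request:
{"fn": "servo_tool", "kwargs": {
  "targets": [
    {"xyz":[-0.001,0,-0.004],"twist":[0,0,0],"jaw":0},
    {"xyz":[-0.001,0,-0.008],"twist":[0,0,0],"jaw":0},
    {"xyz":[-0.001,0,-0.012],"twist":[0,0,0],"jaw":0},
    {"xyz":[-0.001,0,-0.016],"twist":[0,0,0],"jaw":0},
    {"xyz":[-0.001,0,-0.016],"twist":[0,0,0],"jaw":0},
    {"xyz":[-0.001,0,-0.016],"twist":[0,0,0],"jaw":0},
    {"xyz":[-0.001,0,-0.016],"twist":[0,0,0],"jaw":0}
  ]
}}

```text
clock: 10.42
tcp_pos: [0.6095, -0.2439, 0.0935]
orientation: [-0.001, 1.0, -0.023, 0.0]
wrist_force: [-0.8, -0.6, -5.8]
finger_gap: 0.0225
```

Run:
```python
from h import *
c=shot('wrist','w6')
s=env.get_state(); p=np.array(s['tcp_pos']); d=jig(0,.025)-JO
go((p[0]+d[0],p[1]+d[1],p[2],-2.7))
```

```text
t 10.47 tcp [ 0.6095 -0.2439  0.0935] yaw -2.69 tilt 0.07 gap 0.0224 F [-0.8 -1.3 -6.5]
(np.float64(0.6107006964469659), np.float64(-0.2188962889453976), np.float64(0.09345687291159951), -2.7) xyz [ 0.    -0.025  0.   ] twist [-0.0011 -0.0004  0.0002]
```

The knob rose 15.8 mm against a 6 N spring pull, so the pin is clear. Now I slide 25 mm towards the guide.

Request:
{"fn": "servo_tool", "kwargs": {
  "targets": [
    {"xyz":[0,-0.005,0],"twist":[0,0,0],"jaw":0},
    {"xyz":[0,-0.01,0],"twist":[0,0,0],"jaw":0},
    {"xyz":[0,-0.015,0],"twist":[0,0,0],"jaw":0},
    {"xyz":[0,-0.02,0],"twist":[0,0,0],"jaw":0},
    {"xyz":[0,-0.025,0],"twist":[0,0,0],"jaw":0},
    {"xyz":[0,-0.025,0],"twist":[0,0,0],"jaw":0},
    {"xyz":[0,-0.025,0],"twist":[0,0,0],"jaw":0},
    {"xyz":[0,-0.025,0],"twist":[0,0,0],"jaw":0}
  ]
}}

```text
clock: 11.13
tcp_pos: [0.611, -0.2183, 0.094]
orientation: [-0.001, 1.0, -0.023, 0.001]
wrist_force: [1.0, 1.4, -6.0]
finger_gap: 0.0224
```

Run:
```python
from h import *
a=dict(np.load('pics/w6.npz')); c=shot('wrist','w7')
# stop plate front edge: heights .055-.07 around the bed centre line
for k in(a,c):
    P=cloud(k); d=P[...,:2]-JO; jx=np.cos(JA)*d[...,0]+np.sin(JA)*d[...,1]; jy=-np.sin(JA)*d[...,0]+np.cos(JA)*d[...,1]
    q=(abs(jx)<.022)&(P[...,2]>.05)&(P[...,2]<.07)&(jy<.06)&(jy>-.07); print(q.sum(),np.percentile(jy[q],[90,97,99,100]).round(4) if q.sum() else '')
    f=(abs(jx)<.02)&(abs(P[...,2]-.036)<.005)&(jy<.06)&(jy>-.07); print(' bed from',np.percentile(jy[f],[0,1,3]).round(4))
go()
```

```text
4354 [-0.0274 -0.0251 -0.0249 -0.0245]
 bed from [-0.0292 -0.0253 -0.0237]
4360 [-0.0019  0.0005  0.0008  0.0011]
 bed from [-0.0039 -0.      0.001 ]
t 11.18 tcp [ 0.611  -0.2186  0.0941] yaw -2.66 tilt 0.11 gap 0.0223 F [ 1.4  1.2 -6.4]
```

The stop moved about 25.5 mm by both depth and TCP, within the 2 mm window. Now I lower the pin.

Request:
{"fn": "servo_tool", "kwargs": {
  "targets": [
    {"xyz":[0,0,0.004],"twist":[0,0,0],"jaw":0},
    {"xyz":[0,0,0.008],"twist":[0,0,0],"jaw":0},
    {"xyz":[0,0,0.012],"twist":[0,0,0],"jaw":0},
    {"xyz":[0,0,0.016],"twist":[0,0,0],"jaw":0},
    {"xyz":[0,0,0.018],"twist":[0,0,0],"jaw":0},
    {"xyz":[0,0,0.018],"twist":[0,0,0],"jaw":0},
    {"xyz":[0,0,0.018],"twist":[0,0,0],"jaw":0}
  ]
}}

```text
clock: 11.77
tcp_pos: [0.6109, -0.2193, 0.0765]
orientation: [-0.0, 1.0, -0.024, 0.001]
wrist_force: [-1.0, 0.5, 1.2]
finger_gap: 0.0225
```

Request:
{"fn": "servo_tool", "kwargs": {
  "targets": [
    {"xyz":[0,0,0.001],"twist":[0,0,0],"jaw":0},
    {"xyz":[0,0,0.002],"twist":[0,0,0],"jaw":0},
    {"xyz":[0,0,0.003],"twist":[0,0,0],"jaw":0},
    {"xyz":[0,0,0.003],"twist":[0,0,0],"jaw":0},
    {"xyz":[0,0,0.003],"twist":[0,0,0],"jaw":0}
  ]
}}

```text
clock: 12.18
tcp_pos: [0.611, -0.2196, 0.0757]
orientation: [0.001, 1.0, -0.024, 0.001]
wrist_force: [-4.2, 1.3, 12.4]
finger_gap: 0.0224
```

Request:
{"fn": "servo_tool", "kwargs": {
  "targets": [
    {"xyz":[0,0,0.0015],"twist":[0,0,0],"jaw":0},
    {"xyz":[0,0,0.0015],"twist":[0,0,0],"jaw":0},
    {"xyz":[0,0,0.0015],"twist":[0,0,0],"jaw":0}
  ]
}}

```text
clock: 12.43
tcp_pos: [0.6111, -0.2197, 0.0756]
orientation: [0.001, 1.0, -0.024, 0.002]
wrist_force: [-6.9, 2.2, 20.0]
finger_gap: 0.0224
```

Run:
```python
from h import *
shot('wrist','w8'); go()
for n,y0 in(('w5',-.055),('w6',-.055),('w7',-.030),('w8',-.030)):
    k=dict(np.load(f'pics/{n}.npz')); P=cloud(k); d=P[...,:2]-JO; jx=np.cos(JA)*d[...,0]+np.sin(JA)*d[...,1]; jy=-np.sin(JA)*d[...,0]+np.cos(JA)*d[...,1]-y0
    s=(abs(jx)<.02)&(jy>.014)&(jy<.026)&(P[...,2]<.075)&(P[...,2]>.05)
    t=(np.hypot(jx,jy)<.009)&(P[...,2]>.09)
    pl=(abs(jx)<.02)&(P[...,2]>.05)&(P[...,2]<.07)&(jy+y0<.06)&(jy>-.02)
    vv,uu=np.nonzero(t)
    print(n,'stop',np.median(P[...,2][s]).round(4),'knob top',t.sum(),np.percentile(P[...,2][t],[50,95]).round(4) if t.sum() else '',(uu.mean().round(1),vv.min(),vv.max()) if t.sum() else '','front',(np.percentile(jy[pl],99)+y0).round(4))
a=np.hstack([cv2.imread(f'pics/{n}.png')[240:400,220:420] for n in('w6','w8')]); cv2.imwrite('pics/m8.png',cv2.resize(a,None,fx=2,fy=2))
```

```text
t 12.48 tcp [ 0.6111 -0.2197  0.0755] yaw -2.71 tilt 0.21 gap 0.0219 F [-6.5  2.2 20. ]
w5 stop 0.0615 knob top 381 [0.1065 0.1076] (np.float64(325.0), np.int64(306), np.int64(327)) front -0.0247
w6 stop 0.0617 knob top 1346 [0.1203 0.1213] (np.float64(320.6), np.int64(261), np.int64(395)) front -0.0249
w7 stop 0.0618 knob top 1300 [0.1209 0.1219] (np.float64(319.9), np.int64(263), np.int64(352)) front 0.0008
w8 stop 0.0616 knob top 1511 [0.1026 0.1499] (np.float64(319.8), np.int64(253), np.int64(398)) front -0.0005
```

View pics/m8.png

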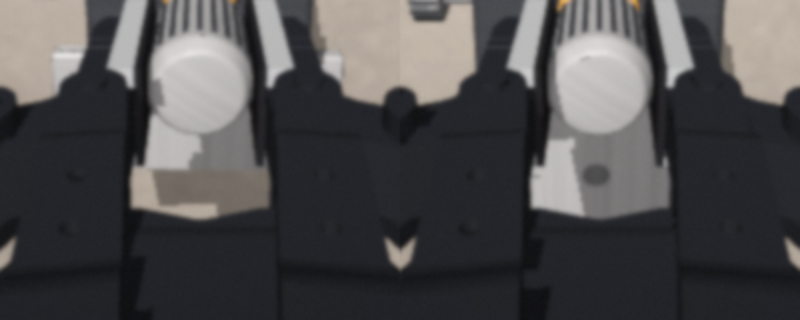

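The right half shows the knob still gripped, with the next index hole visible behind the stop. The knob top stands 41.0 mm above the stop top. It was 45.0 mm at the start with the pin at about 4 mm, so the pin is home. I hold a steady 20 N press and hand in.

```bash
python3 -c "
from h import *
go(); print(env.hand_in())"
```

```text
t 12.48 tcp [ 0.6111 -0.2197  0.0755] yaw -2.71 tilt 0.21 gap 0.0219 F [-6.5  2.2 20. ]
the job is handed in; nothing more can be done
None
```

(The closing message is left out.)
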